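# Press the grease coupler onto the bearing's nipple and hold it

## Task

The bearing needs greasing: lift the lid off the small steel pot by its knob and set it rim down in the middle of the rubber mat, then take the grease coupler out of the pot and press it squarely onto the tilted nipple of the bearing block until its sprung collar snaps through and is fully down. Finish while still gripping the coupler and holding it pressed home against the spring; do not let go. Leave the pot standing where it is and do not knock the other things on the bench about.

Things in the scene. Friction and masses are not known exactly. Their poses are not given: they have to be found in the camera images.
- lid: Loose domed aluminium lid, 200 g, on the pot at first. Origin at the centre of its lower edge, z up. Lip 106 mm across, 0 to 6 mm up, drops inside the pot; flange 122 mm across at 6 to 9 mm rests on the rim; flat dome top at 70 mm. Black knob: upright cylinder 26 mm across, 70 to 104 mm up. It covers the coupler, so must rise 65 mm before moving sideways.
- mat: Flat square black rubber mat fixed to the bench, 200 x 200 mm, 3 mm thick, empty at the start; origin at the centre of its underside.
- pot: Round open steel pot, loose, 900 g, 120 mm outside, 112 mm inside, 42 mm high, floor 5 mm thick; origin at the centre of its underside.
- coupler: Grease coupler, 250 g, loose, standing mouth down on the pot's floor under the lid. 94 mm long; origin at the centre of its open mouth, z along its axis to the closed end. Sleeve 34 mm across, 0 to 45 mm, with a bore 17 mm wide, 32 mm deep (groove inside); dark square grip 28 x 28 mm (sides along x and y), 45 to 85 mm; brass cap 20 mm across on top.
- block: Fixed pillow-block bearing, grey, with a short steel shaft along its y: foot 150 (x) x 56 (y) x 18 mm, housing 84 mm across about an axis 48 mm above the bench, 50 mm wide, shaft 30 mm across and 110 mm long. Origin at the centre of its underside.
- nipple: Fixed grease nipple on the block's round boss (38 mm across), leaning 0.44 rad from vertical to the block's -x side. Origin at the centre of the boss face, 20 mm to -x of and 91 mm above the block's origin; z along the nipple's axis, outward. Steel post 14 mm across, 0 to 34 mm along z, the last 8 mm tapered to 5 mm; three sprung catch balls at 21 mm stand 3.5 mm out of it.
- collar (a joint): Travel in m of the sprung collar (32 mm across) round the post, pushed by the coupler's mouth: 0 free, 0.012 at its stop. Its top is 18 mm above the boss face when free, 6 mm at the stop. The catch balls resist the mouth at 25 to 21 mm (4 N); the collar takes 6 N at first and 11 N at the stop; at 5 to 9 mm of travel the balls snap into the groove and help. Let go, it rises to 8 mm or less.
- socket: Bystander: steel socket standing on end, 24 mm across, 32 mm high; origin under its centre.
- nut: Bystander: large dark hex nut lying flat, 25 mm across, 14 mm high; origin under its centre.
- piston: Bystander: aluminium piston standing upright, 80 mm across, 70 mm high; origin under its centre.
- oil: Bystander: grey plastic bottle, 64 mm across, 170 mm high; origin under its centre.
- jar: Bystander: glass jar, 72 mm across, 90 mm high; origin under its centre.
- wrench: Bystander: open wrench lying flat, 200 mm long along its x; origin under its middle.
- screwdriver: Bystander: screwdriver lying flat along its x, about 200 mm long; origin under its middle.
Not all that is in view belongs to the job. What is shaped like the pot but turquoise is not meant. Leave any blue or pink look-alike of the block alone.

How it is judged:
By the outcome, as a careful person would: the job done as asked, in the order asked, and still so for the second after the job is handed in, while the arm keeps its last pose, push and grip.
It also fails if it takes over 64 s, if anything falls off the work surface, if the arm or the gripper's body presses on something with over 40 N, if the wrist force passes 120 N, or if a joint passes its speed limit or range.

## Robot

A 6-joint arm with a two-finger parallel gripper is mounted at the origin on the work surface. World frame = base frame: x ahead of the robot, y to its left, z up, the work surface at z = 0. Lengths are in m, angles in rad, forces in N, time in s.
With the tool pointing down it reaches from about 0.35 to 0.975 m from the base axis. Payload 7.1 kg.
Tool frame: the origin (TCP) lies midway between the tips of the shut fingers; the grasp point (between the pads) lies 19 mm behind it (manip.grip_point_offset is the distance from the TCP to the grasp point, in m); x points along the fingers, z is the direction in which the jaws open and shut, and the axes are right-handed (so a half turn about x gives the same grasp; the last joint's range is limited). The gripper opens to 88 mm and grips with 3 to 60 N. Pads are 20 mm wide; open, the fingers measure 115 mm over their backs; the gripper's body (75 mm by 178 mm) begins 61 mm behind the grasp point.
Start: joints at [-1.163, 0.423, 1.63, -0, 1.089, -0.019], TCP at [0.259, -0.569, 0.223] pointing down, gripper open.
Joint ranges: [-3, 3], [-0.9, 2.11], [0.09, 2.58], [-1.31, 4.45], [0.11, 2.69], [-2.54, 2.54]. Speed limits (rad/s): [2.39, 2.39, 3.01, 3.14, 3.14, 3.14].

## Interface

Orientations are given as a 3x3 rotation matrix whose columns are the frame's x, y, z axes.
In Python, from cell import manip gives the robot as it stands.
- The arm moves only by the shell command python3 -m creep 'ROWS' [FORCE]. ROWS is JSON, a list that holds one entry, the list of rows, each a list of 7 numbers: the shift along the tool's x, y, z in m, then the turn, a rotation vector about the tool's x, y, z in degrees, then the opening, from 0 (shut) to 1 (fully open). In form: [[[x, y, z, rx, ry, rz, claw], ...]]. A call has 1 to 10 rows; each row shifts and turns the pose as measured when the row begins, along the tool's axes as they then stand; what a row does not reach is not made up. A row lasts 1/10 s, in which the tool goes at most 50 mm and 8.59 degrees, less where a joint would pass 70% of its speed; a pose out of reach is approached as far as the arm can. A call is refused whole if a number of a shift passes 0.05 or a number of a turn 8.59, either way. A call with a gripper value outside its range is refused whole. The fingers move at their own pace and stop on an object; FORCE is the grip in N (left out, the last holds). Time passes only in rows, so rows that do not move let the fingers close. It gives the time, the measured TCP pose, the force and the opening at its end, in the units of the state.
- manip.read_state(): the state, without advancing time (a new reading comes with each control period).
- manip.snapshot(name): name is "scene" or "top"; returns the picture (480x640x3 uint8, red, green, blue); there is no depth.
- manip.camera_model(name): a dict with "mtx" (3x3 intrinsics, pixels), "k1" (the pictures are not rectified: a ray, as slopes to the right and down, at radius r is drawn at 1 + k1 r^2 times it, then the intrinsics apply), "cam_to_world" (4x4, takes a point from camera to world coordinates). Camera axes: x right, y down, z forward; pixel columns grow to the right and rows downward; lengths in m; the calibration is good to about 2 mm. A picture is of the moment at which its call begins. camera_model takes no time and is no camera call.
- manip.hand_in(): hands the job in, once; it reports no verdict.
The state is a dict: "time": time; "qpos": joint angles; "joint_vel": joint speeds; "joint_torque": joint torques, N m; "tcp_pos": TCP position; "eef_rot": TCP orientation; "ft_force": force on the tool from outside, world axes, zero at the start; "wrist_torque": the same for the moment, N m; "width": finger opening in m.
Only numpy, scipy, OpenCV 4.12 (cv2) and the standard library are available. Lean on these libraries where they do the work, as an engineer would, in place of code of your own. Each camera call takes 0.05 s, during which the arm holds its last target.

## Working session

There is one attempt and no reset: what is moved stays moved. The work goes in short steps, Python scripts to look and compute and a shell command to move; the robot and the scene stay as the last step left them, time stands still between calls to the robot, and variables do not carry over. Pictures are saved under pics/ and viewed, and the job is handed in when it is done.

```bash
ls; mkdir -p pics
cat > h.py <<'E'
import numpy as np, cv2
from cell import manip
def snap(n,f):
    im=manip.snapshot(n); cv2.imwrite('pics/'+f+'.png',im[:,:,::-1]); return im
def ray(n,u,v):
    c=manip.camera_model(n);K=np.array(c['mtx']);T=np.array(c['cam_to_world'])
    d=np.array([(u-K[0,2])/K[0,0],(v-K[1,2])/K[1,1]]); s=d.copy()
    for _ in range(20): s=d/(1+c['k1']*(s@s))
    return T[:3,3],T[:3,:3]@np.array([s[0],s[1],1])
def onz(n,u,v,z):
    o,d=ray(n,u,v); return o+d*(z-o[2])/d[2]
def proj(n,p):
    c=manip.camera_model(n);K=np.array(c['mtx']);T=np.array(c['cam_to_world'])
    q=T[:3,:3].T@(np.array(p)-T[:3,3]); s=q[:2]/q[2]; s=s*(1+c['k1']*(s@s))
    return np.array([K[0,0]*s[0]+K[0,2],K[1,1]*s[1]+K[1,2]])
def tri(a,b):
    o1,d1=ray('scene',*a);o2,d2=ray('top',*b)
    A=np.stack([d1,-d2],1);t=np.linalg.lstsq(A,o2-o1,rcond=None)[0]
    p,q=o1+d1*t[0],o2+d2*t[1]; return (p+q)/2,np.linalg.norm(p-q)
E
python3 - <<'E'
from h import *
np.set_printoptions(precision=4,suppress=True)
snap('scene','s0');snap('top','t0')
for n in('scene','top'):
    c=manip.camera_model(n);print(n,np.array(c['mtx']),c['k1'],np.array(c['cam_to_world']))
print(manip.read_state(), manip.grip_point_offset)
E
```

```text
pics
scene [[564.5862   0.     327.5182]
 [  0.     564.5862 246.2836]
 [  0.       0.       1.    ]] 0.02854149731984449 [[-0.7781  0.4071 -0.4783  1.2533]
 [ 0.6279  0.5257 -0.5739  0.8941]
 [ 0.0178 -0.7469 -0.6647  1.1032]
 [ 0.      0.      0.      1.    ]]
top [[497.697    0.     322.5564]
 [  0.     497.697  233.5091]
 [  0.       0.       1.    ]] -0.135642369149918 [[-0.0238 -0.9897  0.1412  0.3432]
 [-0.9997  0.023  -0.0071 -0.0027]
 [ 0.0038 -0.1413 -0.99    1.4147]
 [ 0.      0.      0.      1.    ]]
{'time': 0.1, 'qpos': array([-1.163 ,  0.4238,  1.6306, -0.    ,  1.0886, -0.019 ]), 'joint_vel': array([ 0.0002, -0.0006, -0.0012, -0.0007, -0.0012, -0.0002]), 'joint_torque': array([  0.0006, -54.5609, -27.4323,   0.0645,   0.0188,   0.    ]), 'tcp_pos': array([ 0.2585, -0.5685,  0.222 ]), 'eef_rot': array([[-0.0006,  0.9103,  0.414 ],
       [ 0.0013,  0.414 , -0.9103],
       [-1.    ,  0.    , -0.0014]]), 'ft_force': array([-0.1332,  0.1455,  0.1677]), 'wrist_torque': array([ 0.0665, -0.0164,  0.05  ]), 'width': 0.08763909791931174} 0.0187
```

View pics/s0.png

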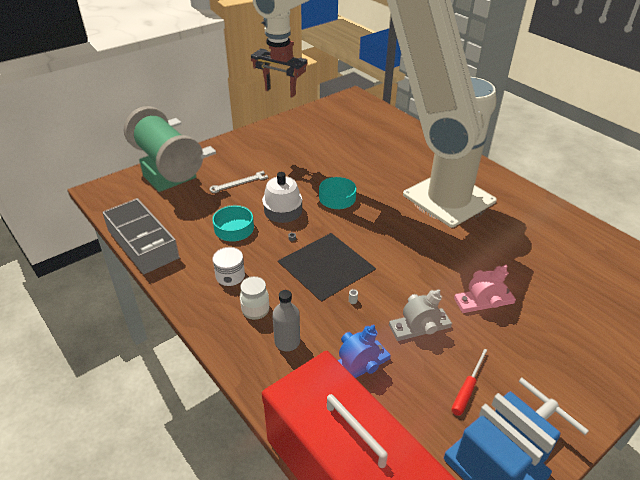

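View pics/t0.png

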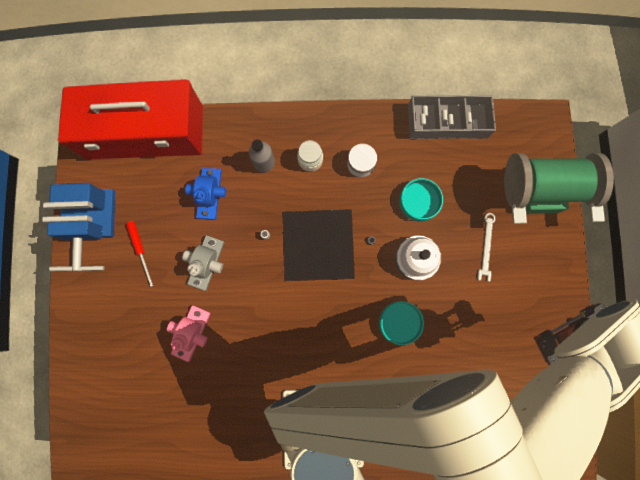

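The scene view shows the pot and lid at about (282,198) with the knob at (281,179), the mat at (327,265) and the grey block at (421,313). In the top view the lid is at (419,258), the mat at (319,245) and the grey block at (202,262). Next I'll zoom in and measure.

Run:
```python
import cv2,numpy as np
s=cv2.imread('pics/s0.png');t=cv2.imread('pics/t0.png')
def c(im,x,y,w,k): return cv2.resize(im[y:y+w,x:x+w],None,fx=k,fy=k,interpolation=cv2.INTER_CUBIC)
a=np.hstack([c(s,245,165,70,5.5),c(t,384,222,70,5.5)])
b=np.hstack([c(s,385,280,70,5.5),c(t,167,227,70,5.5)])
cv2.imwrite('pics/z1.png',a);cv2.imwrite('pics/z2.png',b)
```

```text
(no output)
```

View pics/z1.png

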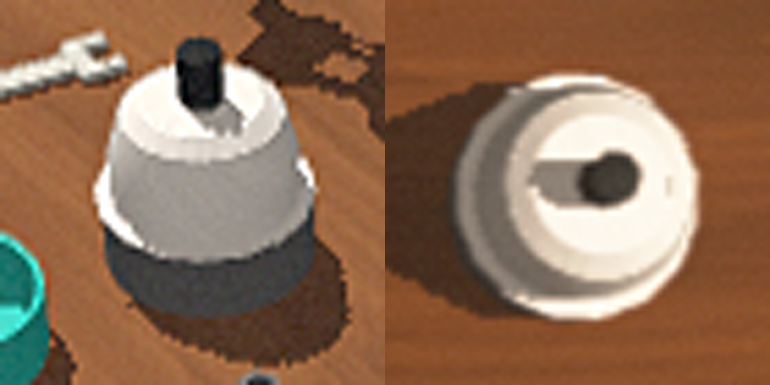

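View pics/z2.png

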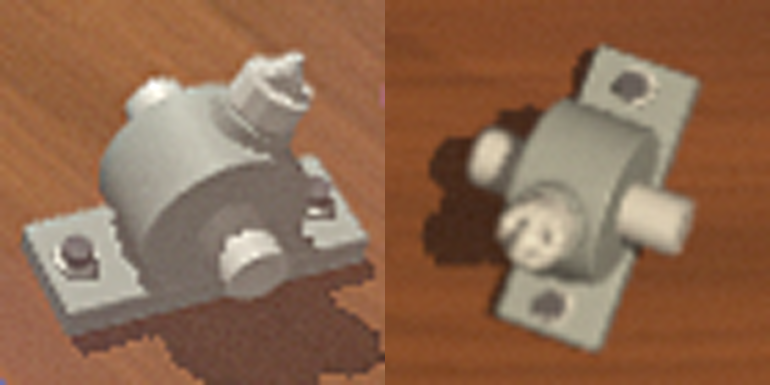

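```bash
cat > m.py <<'E'
from h import *
np.set_printoptions(precision=4,suppress=True)
s=cv2.imread('pics/s0.png');t=cv2.imread('pics/t0.png')
def blob(mask,x,y,w,h):
    m=np.zeros_like(mask);m[y:y+h,x:x+w]=mask[y:y+h,x:x+w]
    cs,_=cv2.findContours(m,cv2.RETR_EXTERNAL,cv2.CHAIN_APPROX_NONE)
    return max(cs,key=cv2.contourArea)
g=lambda im:cv2.cvtColor(im,cv2.COLOR_BGR2GRAY)
E
python3 - <<'E'
from m import *
ks=blob((g(s)<60).astype(np.uint8),270,168,22,20);kt=blob((g(t)<70).astype(np.uint8),417,246,18,16)
print('knob scene',cv2.boundingRect(ks),'top',cv2.boundingRect(kt),cv2.minEnclosingCircle(kt))
hs=cv2.cvtColor(t,cv2.COLOR_BGR2HSV)
lid=blob((hs[:,:,1]<75).astype(np.uint8),390,225,60,65)
e=cv2.fitEllipse(cv2.convexHull(lid));print('lid ellipse',e,'->',onz('top',*e[0],.043))
(x,y),r=cv2.minEnclosingCircle(kt);print('knob from top @.138',onz('top',x,y,.138))
b=cv2.boundingRect(ks);u=b[0]+(b[2]-1)/2
for p in((u,b[1]),(u,b[1]+4)):print('knob scene',p,onz('scene',*p,.140))
print(tri((u,b[1]+4),(x,y)))
# mat
mt=blob((t.max(2)<65).astype(np.uint8),275,200,90,90)
q=cv2.boxPoints(cv2.minAreaRect(mt));print('mat',[onz('top',*p,.003)[:2] for p in q]);print(onz('top',*q.mean(0),.003))
ms=blob((s.max(2)<65).astype(np.uint8),270,230,110,72)
a=cv2.approxPolyDP(cv2.convexHull(ms),4,True)[:,0];print('mat scene',a,[onz('scene',*map(float,p),.003)[:2] for p in a])
# block foot
bm=blob((hs[:,:,1]<75).astype(np.uint8),175,225,60,75)
for p in [(600,45),(698,78),(600,350),(497,315)]:
    u,v=167+(p[0]-385)/5.5-.4,227+p[1]/5.5-.4; print('foot',(u,v),onz('top',u,v,.018))
for p in [(22,228),(70,330),(372,240),(312,157)]:
    u,v=385+p[0]/5.5-.4,280+p[1]/5.5-.4; print('foot s',(u,v),onz('scene',u,v,.018))
E
python3 - <<'E'
import cv2,numpy as np
s=cv2.imread('pics/s0.png');t=cv2.imread('pics/t0.png')
def c(im,x,y,w,k): return cv2.resize(im[y:y+w,x:x+w],None,fx=k,fy=k,interpolation=cv2.INTER_CUBIC)
cv2.imwrite('pics/z3.png',np.hstack([c(s,420,283,25,16),c(t,185,253,25,16)]))
E
```

```text
knob scene (277, 172, 8, 13) top (419, 250, 10, 9) ((423.8999938964844, 253.89999389648438), 5.0220537185668945)
lid ellipse ((417.80157470703125, 257.56591796875), (44.52750015258789, 45.128963470458984), 70.57009887695312) -> [ 0.4651 -0.2759  0.043 ]
knob from top @.138 [ 0.4658 -0.2734  0.138 ]
knob scene (280.5, 172) [ 0.4613 -0.285   0.14  ]
knob scene (280.5, 176) [ 0.4734 -0.2678  0.14  ]
(array([ 0.4671, -0.2753,  0.133 ]), np.float64(0.0022937828946427213))
mat [array([0.6101, 0.1018]), array([ 0.6125, -0.0973]), array([ 0.4162, -0.0978]), array([0.414 , 0.0977])]
[0.5123 0.0011 0.003 ]
mat scene [[290 292]
 [289 301]
 [280 301]
 [281 291]] [array([0.6571, 0.0261]), array([0.6784, 0.051 ]), array([0.6971, 0.0364]), array([0.6739, 0.0083])]
foot (205.6909090909091, 234.78181818181818) [0.5465 0.3206 0.018 ]
foot (223.5090909090909, 240.78181818181818) [0.528  0.2692 0.018 ]
foot (205.6909090909091, 290.23636363636365) [0.3889 0.3197 0.018 ]
foot (186.96363636363637, 283.8727272727273) [0.4076 0.3735 0.018 ]
foot s (388.6, 321.05454545454546) [0.5287 0.2722 0.018 ]
foot s (397.32727272727277, 339.6) [0.5529 0.3285 0.018 ]
foot s (452.23636363636365, 323.23636363636365) [0.4072 0.3761 0.018 ]
foot s (441.32727272727277, 308.1454545454546) [0.3909 0.3244 0.018 ]
```

View pics/z3.png

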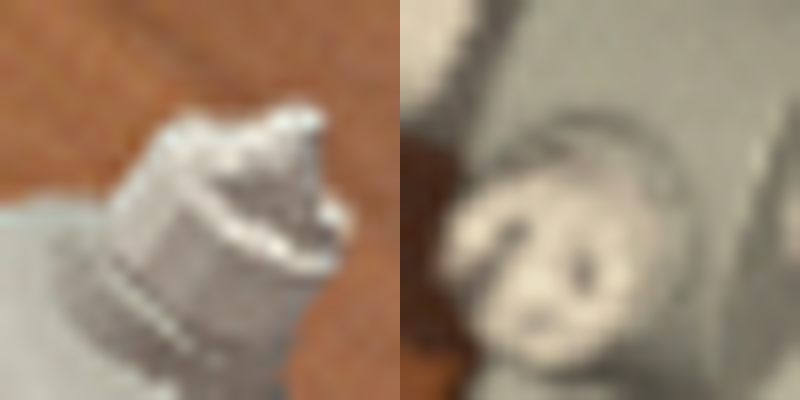

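Run:
```python
from m import *
hs=cv2.cvtColor(s,cv2.COLOR_BGR2HSV)
ms=blob((s.max(2)<75).astype(np.uint8)&1,270,228,110,75)
ms=blob((hs[:,:,1]<90).astype(np.uint8),272,230,108,72)
a=cv2.approxPolyDP(cv2.convexHull(ms),6,True)[:,0].astype(float);print(a);print(np.mean([onz('scene',*p,.003) for p in a],0))
B=np.array([.469,.323,0]);y=np.radians(-20);X=np.array([np.cos(y),np.sin(y),0]);Z=np.array([0,0,1]);Y=np.cross(Z,X)
n=B-.02*X+.091*Z; ax=-np.sin(.44)*X+np.cos(.44)*Z; xx=np.cos(.44)*X+np.sin(.44)*Z
big={}
for name,im,(x0,y0) in(('scene',s,(385,280)),('top',t,(167,227))):
    k=8;c=cv2.resize(im[y0:y0+60 if 0 else y0+70,x0:x0+50+0 if 0 else x0+70][:50 if 0 else 70],None,fx=5.7,fy=5.7,interpolation=cv2.INTER_CUBIC);k=5.7
    def dot(p,col):
        q=(proj(name,p)-[x0,y0]+.5)*k;cv2.circle(c,tuple(int(v) for v in q),2,col,-1)
    for sx in(-1,1):
        for sy in(-1,1): dot(B+sx*.075*X+sy*.028*Y+.018*Z,(0,0,255))
    for sy in(-1,1):
        for th in np.linspace(0,6.28,16): dot(B+.048*Z+sy*.055*Y+.015*(np.cos(th)*X+np.sin(th)*Z),(255,0,255))
    dot(n+.034*ax,(0,255,0))
    for th in np.linspace(0,6.28,24): dot(n+.018*ax+.016*(np.cos(th)*xx+np.sin(th)*Y),(255,0,0)); dot(n+.019*(np.cos(th)*xx+np.sin(th)*Y),(0,200,255))
    big[name]=c
cv2.imwrite('pics/o1.png',np.hstack([big['scene'],big['top']]))
```

```text
[[331. 233.]
 [375. 268.]
 [321. 300.]
 [278. 261.]]
[0.5128 0.0021 0.003 ]
```

View pics/o1.png

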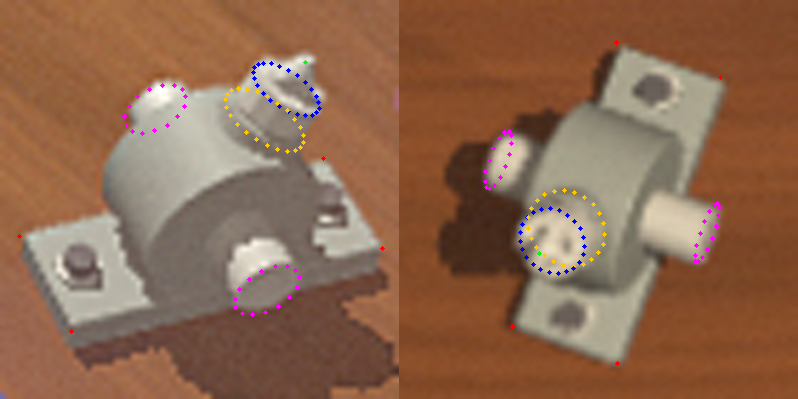

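Measured in world xy, and the views agree to about 2 mm:

| Thing | x (m) | y (m) | Note |
|---|---|---|---|
| Lid | 0.466 | -0.275 | |
| Mat | 0.5125 | 0.0015 | |
| Block | 0.469 | 0.323 | yaw -20° |

I'll start by squaring up the tool yaw.

```bash
python3 -m creep '[[[0,0,0,8.2,0,0,1],[0,0,0,8.2,0,0,1],[0,0,0,8.1,0,0,1]]]' 30
```

```text
time: 0.4
tcp_pos: [0.2581, -0.5675, 0.2205]
eef_rot: [[-0.002, 1.0, -0.014], [0.004, -0.014, -1.0], [-1.0, -0.002, -0.004]]
ft_force: [0.3, 0.7, 0.2]
width: 0.0875
```

```bash
python3 -m creep '[[[0,0.03,-0.042,0,0,0,1],[0,0.03,-0.042,0,0,0,1],[0,0.03,-0.042,0,0,0,1],[0,0.03,-0.042,0,0,0,1],[0,0.03,-0.042,0,0,0,1],[0,0.03,-0.042,0,0,0,1],[0,0,0,0,0,0,1]]]'
```

```text
time: 1.1
tcp_pos: [0.4391, -0.3224, 0.2186]
eef_rot: [[-0.003, 1.0, -0.025], [0.006, -0.025, -1.0], [-1.0, -0.004, -0.006]]
ft_force: [-0.1, -0.5, -0.3]
width: 0.0879
```

```bash
python3 -m creep '[[[0,0.027,-0.047,-1.4,0,0,1],[0,0,0,0,0,0,1],[0.03,0,0,0,0,0,1],[0.03,0,0,0,0,0,1],[0,0,0,0,0,0,1]]]'
python3 - <<'E'
from h import *
snap('scene','s1');t=snap('top','t1')
s=cv2.imread('pics/s1.png')
cv2.imwrite('pics/s1z.png',cv2.resize(s[120:230,220:360],None,fx=5,fy=5,interpolation=cv2.INTER_CUBIC))
E
```

```text
time: 1.6
tcp_pos: [0.4631, -0.2838, 0.1577]
eef_rot: [[-0.003, 1.0, 0.004], [0.003, 0.004, -1.0], [-1.0, -0.003, -0.003]]
ft_force: [0.4, 0.4, -0.2]
width: 0.0881
```

View pics/s1z.png

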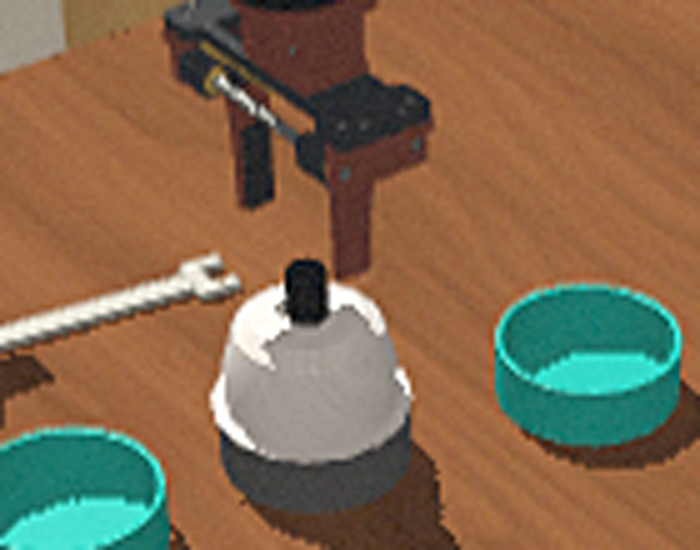

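The open fingers straddle the knob, which sits around (281,178). It needs a small xy correction before descending.

```bash
python3 -m creep '[[[0,0.003,-0.009,0,0,0,1],[0.02,0,0,0,0,0,1],[0.025,0,0,0,0,0,1],[0,0,0,0,0,0,1]]]'
```

```text
time: 2.1
tcp_pos: [0.4715, -0.2785, 0.1212]
eef_rot: [[0.011, 1.0, 0.001], [-0.005, 0.001, -1.0], [-1.0, 0.011, 0.005]]
ft_force: [-0.6, -0.2, 0.0]
width: 0.088
```

```bash
python3 -m creep '[[[0,-0.005,-0.003,0,0,-0.6,1],[0,0,0,0,0,0,1],[0.01,0,0,0,0,0,1],[0,0,0,0,0,0,1]]]'
```

```text
time: 2.5
tcp_pos: [0.4684, -0.2765, 0.1154]
eef_rot: [[0.005, 1.0, 0.001], [-0.008, 0.001, -1.0], [-1.0, 0.005, 0.008]]
ft_force: [-0.0, -0.4, 0.0]
width: 0.0881
```

```bash
python3 -m creep '[[[0.007,-0.003,-0.001,0,0,-0.3,1],[0,0,0,0,0,0,0],[0,0,0,0,0,0,0],[0,0,0,0,0,0,0],[0,0,0,0,0,0,0],[0,0,0,0,0,0,0]]]' 30
```

```text
time: 3.1
tcp_pos: [0.4655, -0.2758, 0.1082]
eef_rot: [[-0.0, 1.0, 0.0], [-0.009, 0.0, -1.0], [-1.0, -0.0, 0.009]]
ft_force: [0.4, 0.5, -0.0]
width: 0.0514
```

```bash
python3 -m creep '[[[0,0,0,0,0,0,0],[0,0,0,0,0,0,0],[0,0,0,0,0,0,0],[0,0,0,0,0,0,0],[0,0,0,0,0,0,0]]]' 30
```

```text
time: 3.6
tcp_pos: [0.4658, -0.2762, 0.1085]
eef_rot: [[0.001, 1.0, 0.0], [-0.009, 0.0, -1.0], [-1.0, 0.001, 0.009]]
ft_force: [0.2, -0.2, -0.2]
width: 0.0253
```

Width is 25.3 mm, so the knob is held. Lift straight up.

```bash
python3 -m creep '[[[-0.01,0,0,0,0,0,0],[-0.015,0,0,0,0,0,0],[-0.02,0,0,0,0,0,0],[-0.02,0,0,0,0,0,0],[-0.02,0,0,0,0,0,0],[-0.02,0,0,0,0,0,0],[0,0,0,0,0,0,0]]]' 40
```

```text
time: 4.3
tcp_pos: [0.4641, -0.2737, 0.2189]
eef_rot: [[-0.003, 1.0, 0.0], [-0.007, 0.0, -1.0], [-1.0, -0.003, 0.007]]
ft_force: [-0.3, -0.4, -1.5]
width: 0.0256
```

```bash
python3 -m creep '[[[0,0.004,-0.02,0,0,0,0],[0,0.006,-0.03,0,0,0,0],[0,0.006,-0.035,0,0,0,0],[0,0.006,-0.035,0,0,0,0],[0,0.006,-0.035,0,0,0,0],[0,0.006,-0.035,0,0,0,0],[0,0.006,-0.035,0,0,0,0],[0,0.004,-0.025,0,0,0,0],[0,0.003,-0.015,0,0,0,0],[0,0,0,0,0,0,0]]]'
python3 - <<'E'
from h import *
snap('scene','s2');snap('top','t2')
E
```

```text
time: 5.3
tcp_pos: [0.5077, 0.0015, 0.2104]
eef_rot: [[-0.011, 1.0, -0.002], [-0.006, -0.002, -1.0], [-1.0, -0.011, 0.006]]
ft_force: [-0.3, -1.3, -1.3]
width: 0.0255
```

View pics/s2.png

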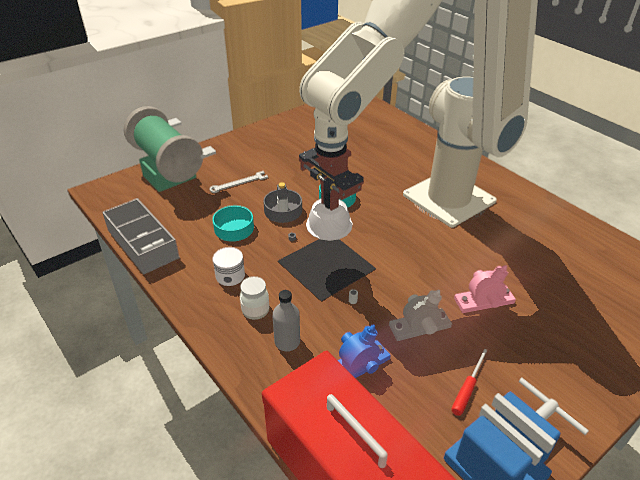

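View pics/t2.png

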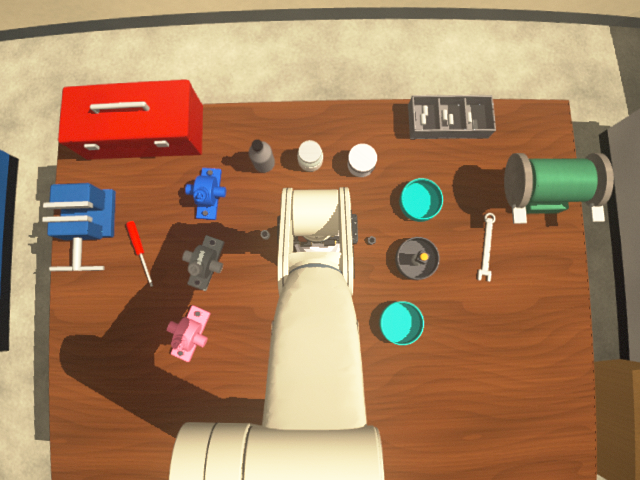

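The lid is in hand over the mat at (330,215) in the scene view. The coupler stands in the pot at (282,198) in the scene view and (420,257) in the top view. Lower the lid.

```bash
python3 -m creep '[[[0.02,0.005,0,0,0.4,0.6,0],[0.025,0,0,0,0,0,0],[0.025,0,0,0,0,0,0],[0.02,0,0,0,0,0,0],[0.015,0,0,0,0,0,0],[0,0,0,0,0,0,0]]]'
```

```text
time: 6.0
tcp_pos: [0.5117, -0.007, 0.1018]
eef_rot: [[0.0, 1.0, -0.01], [-0.0, -0.01, -1.0], [-1.0, 0.0, 0.0]]
ft_force: [-0.3, -0.3, -2.4]
width: 0.0254
```

```bash
python3 -m creep '[[[0.008,0,-0.0085,0,0,0,0],[0.008,0,0,0,0,0,0],[0,0,0,0,0,0,0]]]'
```

```text
time: 6.3
tcp_pos: [0.5124, 0.0005, 0.0857]
eef_rot: [[0.002, 1.0, -0.013], [-0.001, -0.013, -1.0], [-1.0, 0.002, 0.001]]
ft_force: [-0.3, 0.2, -1.9]
width: 0.0252
```

```bash
python3 -m creep '[[[0.006,0,-0.001,0,0,0,0],[0.003,0,0,0,0,0,0],[0.002,0,0,0,0,0,0],[0,0,0,0,0,0,0]]]'
```

```text
time: 6.7
tcp_pos: [0.5137, 0.0018, 0.0752]
eef_rot: [[0.005, 1.0, -0.012], [-0.001, -0.012, -1.0], [-1.0, 0.005, 0.001]]
ft_force: [0.1, 0.8, -1.6]
width: 0.0254
```

```bash
python3 -m creep '[[[0.0015,0,0,0,0,0,0],[0.001,0,0,0,0,0,0],[0,0,0,0,0,0,0]]]'
```

```text
time: 7.0
tcp_pos: [0.514, 0.0018, 0.0755]
eef_rot: [[0.005, 1.0, -0.012], [-0.001, -0.012, -1.0], [-1.0, 0.005, 0.001]]
ft_force: [-0.1, -0.7, -1.4]
width: 0.0254
```

```bash
python3 -m creep '[[[0.003,0,0,0,0,0,0]]]'; python3 -m creep '[[[0.003,0,0,0,0,0,0]]]'
```

```text
time: 7.1
tcp_pos: [0.5148, 0.0017, 0.0748]
eef_rot: [[0.006, 1.0, -0.012], [-0.001, -0.012, -1.0], [-1.0, 0.007, 0.001]]
ft_force: [-15.7, -0.5, 60.1]
width: 0.0257
time: 7.2
tcp_pos: [0.5148, 0.0017, 0.0748]
eef_rot: [[0.006, 1.0, -0.012], [-0.001, -0.012, -1.0], [-1.0, 0.006, 0.001]]
ft_force: [-17.2, 0.9, 52.7]
width: 0.0255
```

In contact with the mat, and the arm is stiff at about 20 N/mm. Relax and release.

```bash
python3 -m creep '[[[-0.0005,0,0,0,0,0,0],[0,0,0,0,0,0,1],[0,0,0,0,0,0,1],[0,0,0,0,0,0,1],[0,0,0,0,0,0,1],[0,0,0,0,0,0,1]]]' 40
```

```text
time: 7.8
tcp_pos: [0.5158, 0.0017, 0.0762]
eef_rot: [[0.009, 1.0, -0.012], [-0.001, -0.012, -1.0], [-1.0, 0.009, 0.001]]
ft_force: [1.1, -0.0, 0.1]
width: 0.0617
```

```bash
python3 -m creep '[[[-0.01,0,0,0,0,0,1],[-0.02,0,0,0,0,0,1],[-0.03,0,0,0,0,0,1],[-0.04,0,0,0,0,0,1],[-0.03,0,0,0,0,0,1],[0,0,0,0,0,0,1]]]'
```

```text
time: 8.4
tcp_pos: [0.5137, 0.0018, 0.212]
eef_rot: [[0.005, 1.0, -0.012], [-0.001, -0.012, -1.0], [-1.0, 0.005, 0.001]]
ft_force: [-0.0, -0.6, -0.5]
width: 0.0879
```

```bash
python3 -m creep '[[[0,-0.003,0.02,0,0,0,1],[0,-0.006,0.035,0,0,0,1],[0,-0.006,0.035,0,0,0,1],[0,0,0,0,0,0,1]]]'
python3 - <<'E'
from h import *
s=snap('scene','s3');t=snap('top','t3')
c=lambda im,x,y,w,k: cv2.resize(im[y:y+w,x:x+w],None,fx=k,fy=k,interpolation=cv2.INTER_CUBIC)
cv2.imwrite('pics/z4.png',np.hstack([c(s,255,175,55,7.2),c(t,390,230,55,7.2)])[:,:,::-1])
E
```

```text
time: 8.8
tcp_pos: [0.4971, -0.0895, 0.2126]
eef_rot: [[0.007, 1.0, -0.008], [-0.001, -0.008, -1.0], [-1.0, 0.007, 0.001]]
ft_force: [0.5, 1.3, 0.5]
width: 0.0877
```

View pics/s3.png

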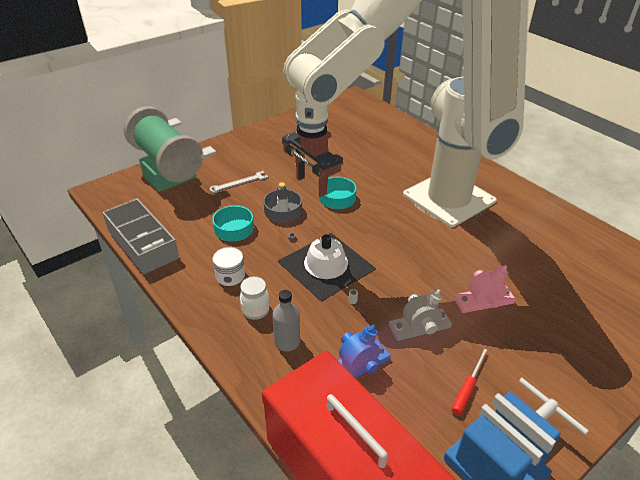

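View pics/z4.png

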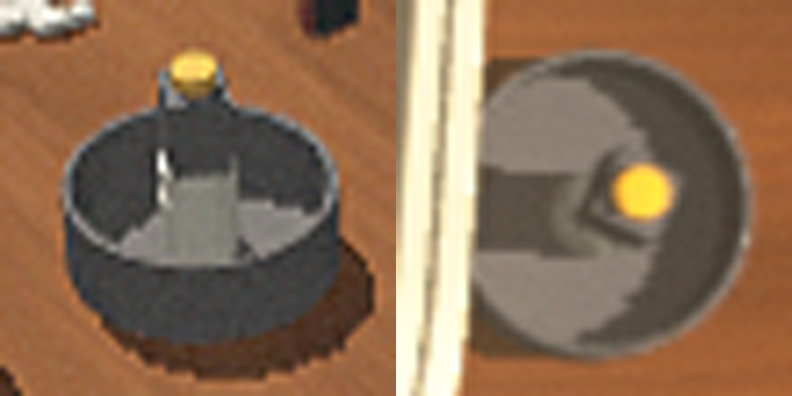

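The lid is sitting rim down on the mat around (326,262), and the coupler's brass cap is at about (282,184) in the scene view. I need the yaw of its square grip.

Run:
```python
from h import *
np.set_printoptions(precision=4,suppress=True)
s=cv2.imread('pics/s2.png');t=cv2.imread('pics/t2.png')
def gold(im,x0,y0,w):
    h=cv2.cvtColor(im,cv2.COLOR_BGR2HSV)[y0:y0+w,x0:x0+w]
    m=((h[:,:,0]>15)&(h[:,:,0]<32)&(h[:,:,1]>140)&(h[:,:,2]>140)).astype(np.uint8)
    c=max(cv2.findContours(m,cv2.RETR_EXTERNAL,cv2.CHAIN_APPROX_NONE)[0],key=cv2.contourArea)
    M=cv2.moments(m);return cv2.boundingRect(c),(M['m10']/M['m00']+x0,M['m01']/M['m00']+y0)
bt,ct=gold(t,405,240,35);bs,cs=gold(s,265,175,35)
print(bt,ct,onz('top',*ct,.098));print(bs,cs,onz('scene',*cs,.0965));print(tri(cs,ct))
def c(im,x,y,w,k):
    z=cv2.resize(im[y:y+w,x:x+w],None,fx=k,fy=k,interpolation=cv2.INTER_CUBIC).astype(float)
    return np.clip(z*2.2,0,255).astype(np.uint8)
cv2.imwrite('pics/z5.png',np.hstack([c(s,268,178,28,14),c(t,405,243,28,14)]))
```

```text
(15, 13, 8, 8) (423.5833333333333, 256.25) [ 0.4633 -0.2807  0.098 ]
(14, 7, 6, 5) (281.44, 183.92) [ 0.4604 -0.2841  0.0965]
(array([ 0.4631, -0.2802,  0.0999]), np.float64(0.00017331447582221923))
```

View pics/z5.png

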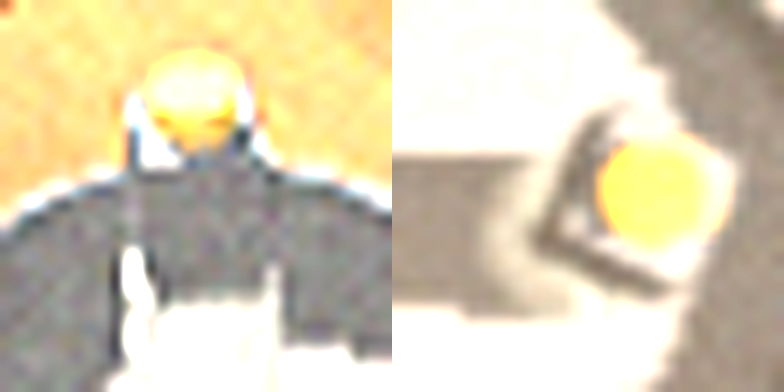

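Coupler is at (0.463, -0.2805) with its grip sides at about 60°/-30° azimuth. I'll go there, then turn the jaws to -30°.

```bash
python3 -m creep '[[[0,-0.006,0.03,0,0,0,1],[0,-0.007,0.04,0,0,0,1],[0,-0.007,0.04,0,0,0,1],[0,-0.007,0.04,0,0,0,1],[0,-0.006,0.03,0,0,0,1],[0,0,0,0,0,0,1]]]' && python3 -m creep '[[[0,0,0,-8.5,0,0,1],[0,0,0,-8.5,0,0,1],[0,0,0,-8.5,0,0,1],[0,0,0,-8.5,0,0,1],[0,0,0,-8.5,0,0,1],[0,0,0,-8.5,0,0,1],[0,0,0,-8.5,0,0,1],[0,0,0,0,0,0,1]]]'
```

```text
time: 9.5
tcp_pos: [0.4647, -0.2658, 0.2098]
eef_rot: [[0.005, 1.0, 0.002], [0.003, 0.002, -1.0], [-1.0, 0.005, -0.003]]
ft_force: [0.5, 0.6, 0.2]
width: 0.088
time: 10.3
tcp_pos: [0.4676, -0.2518, 0.2062]
eef_rot: [[0.0, 0.488, 0.873], [0.011, 0.873, -0.488], [-1.0, 0.009, -0.005]]
ft_force: [-0.1, 1.6, -0.3]
width: 0.0877
```

```bash
cat >> h.py <<'E'
from scipy.spatial.transform import Rotation as Ro
def Rt(tilt_x,zaz):
    x=np.array(tilt_x,float);x/=np.linalg.norm(x);a=np.radians(zaz)
    z=np.array([np.cos(a),np.sin(a),0]);z-=x*(z@x);z/=np.linalg.norm(z);return np.stack([x,np.cross(z,x),z],1)
def need(p,R):
    s=manip.read_state();T=np.array(s['eef_rot'])
    print('shift',np.round(T.T@(np.array(p)-s['tcp_pos']),4),'turn',np.round(Ro.from_matrix(T.T@R).as_rotvec(degrees=True),2),'q',np.round(s['qpos'],2),'F',np.round(s['ft_force'],1),'tcp',np.round(s['tcp_pos'],4))
E
python3 -c "
from h import *
need([.463,-.2805,.12],Rt([0,0,-1],-30))"
```

```text
shift [ 0.0859 -0.0281  0.0104] turn [ 0.76 -0.29 -0.53] q [-0.52  0.31  1.85  0.01  0.99 -0.02] F [-0.1  1.6 -0.3] tcp [ 0.4676 -0.2518  0.2062]
```

```bash
python3 -m creep '[[[0,-0.028,0.01,0.8,-0.3,-0.5,1],[0,0,0,0,0,0,1],[0.04,0,0,0,0,0,1],[0.04,0,0,0,0,0,1],[0,0,0,0,0,0,1]]]'
python3 -c "
from h import *
need([.463,-.2805,.051],Rt([0,0,-1],-30))
t=snap('top','t4');s=snap('scene','s4')
cv2.imwrite('pics/z6.png',cv2.resize(s[130:240,230:340],None,fx=5,fy=5)[:,:,::-1])"
```

```text
time: 10.8
tcp_pos: [0.466, -0.2758, 0.1248]
eef_rot: [[0.003, 0.512, 0.859], [0.001, 0.859, -0.512], [-1.0, 0.002, 0.002]]
ft_force: [-0.2, 0.0, -0.3]
width: 0.0879
shift [ 0.0738 -0.0058 -0.0004] turn [-0.81  0.13 -0.13] q [-0.56  0.44  1.88  0.    0.82 -0.02] F [-0.2  0.  -0.3] tcp [ 0.466  -0.2758  0.1248]
```

View pics/z6.png

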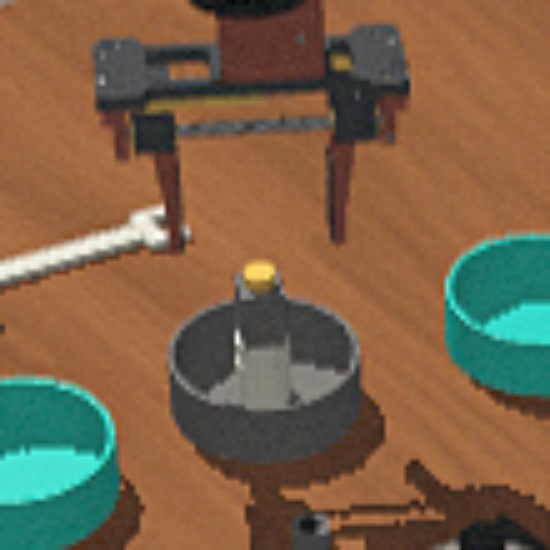

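The fingers are centred either side of the coupler, whose cap is at (282,184). Descend.

```bash
python3 -m creep '[[[0,-0.006,0,-0.8,0,0,1],[0.02,0,0,0,0,0,1],[0.025,0,0,0,0,0,1],[0.02,0,0,0,0,0,1],[0,0,0,0,0,0,1]]]'
python3 -c "
from h import *
need([.463,-.2805,.051],Rt([0,0,-1],-30))"
```

```text
time: 11.4
tcp_pos: [0.4727, -0.2871, 0.0728]
eef_rot: [[0.023, 0.498, 0.867], [-0.012, 0.867, -0.498], [-1.0, 0.001, 0.026]]
ft_force: [-0.4, 0.2, 0.4]
width: 0.0881
shift [ 0.0215  0.0009 -0.0122] turn [ 0.1   1.51 -0.08] q [-0.57  0.53  1.89  0.    0.69 -0.05] F [-0.4  0.2  0.4] tcp [ 0.4727 -0.2871  0.0728]
```

```bash
python3 -m creep '[[[0,0.001,-0.012,0.1,1.5,0,1],[0,0,0,0,0,0,1],[0.02,0,0,0,0,0,1],[0,0,0,0,0,0,1]]]'
python3 -c "
from h import *
need([.463,-.2805,.051],Rt([0,0,-1],-30))"
```

```text
time: 11.8
tcp_pos: [0.465, -0.2819, 0.0588]
eef_rot: [[0.006, 0.5, 0.866], [-0.002, 0.866, -0.5], [-1.0, 0.001, 0.007]]
ft_force: [0.1, -0.5, 0.8]
width: 0.0881
shift [ 0.0078  0.0002 -0.0025] turn [-0.02  0.39 -0.06] q [-0.57  0.55  1.91  0.    0.68 -0.05] F [ 0.1 -0.5  0.8] tcp [ 0.465  -0.2819  0.0588]
```

```bash
python3 -m creep '[[[0.008,0,-0.003,0,0.4,0,1],[0.002,0,-0.001,0,0.2,0,1],[0.001,0,-0.001,0,0.2,0,1],[0,0,0,0,0,0,1]]]'
python3 -c "
from h import *
need([.463,-.2805,.051],Rt([0,0,-1],-30))"
```

```text
time: 12.2
tcp_pos: [0.462, -0.2802, 0.0503]
eef_rot: [[-0.003, 0.5, 0.866], [0.003, 0.866, -0.5], [-1.0, 0.001, -0.004]]
ft_force: [-0.5, -0.6, -1.5]
width: 0.088
shift [-0.0007  0.0003  0.001 ] turn [-0.03 -0.24 -0.05] q [-0.57  0.56  1.91  0.    0.67 -0.04] F [-0.5 -0.6 -1.5] tcp [ 0.462  -0.2802  0.0503]
```

Good. Close on the coupler.

```bash
python3 -m creep '[[[0,0,0,0,-0.2,0,0],[0,0,0,0,0,0,0],[0,0,0,0,0,0,0],[0,0,0,0,0,0,0],[0,0,0,0,0,0,0],[0,0,0,0,0,0,0],[0,0,0,0,0,0,0],[0,0,0,0,0,0,0],[0,0,0,0,0,0,0],[0,0,0,0,0,0,0]]]' 20
python3 -m creep '[[[0,0,0,0,0,0,0],[0,0,0,0,0,0,0],[0,0,0,0,0,0,0]]]' 60
python3 -c "
from h import *
need([.463,-.2805,.051],Rt([0,0,-1],-30))"
```

```text
time: 13.2
tcp_pos: [0.4626, -0.2806, 0.051]
eef_rot: [[0.001, 0.5, 0.866], [0.0, 0.866, -0.5], [-1.0, 0.001, 0.001]]
ft_force: [-0.9, 0.3, 0.3]
width: 0.0279
time: 13.5
tcp_pos: [0.4626, -0.2807, 0.051]
eef_rot: [[0.001, 0.5, 0.866], [0.0, 0.866, -0.5], [-1.0, 0.001, 0.001]]
ft_force: [0.1, -1.1, -0.2]
width: 0.028
shift [-0.      0.0003  0.0003] turn [-0.02  0.06 -0.04] q [-0.57  0.56  1.91  0.    0.67 -0.04] F [ 0.1 -1.1 -0.2] tcp [ 0.4626 -0.2807  0.051 ]
```

Width is 28.0 mm, square on the grip. Lift.

```bash
python3 -m creep '[[[-0.01,0,0,0,0,0,0],[-0.02,0,0,0,0,0,0],[-0.03,0,0,0,0,0,0],[-0.04,0,0,0,0,0,0],[-0.04,0,0,0,0,0,0],[-0.04,0,0,0,0,0,0],[-0.03,0,0,0,0,0,0],[0,0,0,0,0,0,0]]]'
python3 -c "
from h import *
print(Rt([0,0,-1],-30))
need([.46,.25,.25],Rt([0,0,-1],-30))"
```

```text
time: 14.3
tcp_pos: [0.459, -0.2784, 0.2691]
eef_rot: [[-0.007, 0.5, 0.866], [0.006, 0.866, -0.5], [-1.0, 0.001, -0.009]]
ft_force: [0.3, 0.5, -3.0]
width: 0.0277
[[ 0.         0.5        0.8660254]
 [ 0.         0.8660254 -0.5      ]
 [-1.         0.         0.       ]]
shift [ 0.0221  0.458  -0.2634] turn [-0.03 -0.5  -0.08] q [-0.57  0.24  1.78  0.    1.13 -0.04] F [ 0.3  0.5 -3. ] tcp [ 0.459  -0.2784  0.2691]
```

```bash
python3 -m creep '[[[0,0.02,-0.012,0,0,0,0],[0,0.035,-0.02,0,0,0,0],[0,0.042,-0.024,0,0,0,0],[0,0.042,-0.024,0,0,0,0],[0,0.042,-0.024,0,0,0,0],[0,0.042,-0.024,0,0,0,0],[0,0.042,-0.024,0,0,0,0],[0,0.042,-0.024,0,0,0,0],[0,0.035,-0.02,0,0,0,0],[0,0.02,-0.012,0,0,0,0]]]'
python3 -c "
from h import *
need([.46,.25,.25],Rt([0,0,-1],-30))"
```

```text
time: 15.3
tcp_pos: [0.4507, 0.1508, 0.2583]
eef_rot: [[-0.024, 0.508, 0.861], [0.005, 0.862, -0.508], [-1.0, -0.008, -0.023]]
ft_force: [-0.4, -0.4, -3.7]
width: 0.028
shift [ 0.0085  0.0903 -0.0422] turn [-0.51 -1.34  0.46] q [0.29 0.17 1.9  0.01 1.09 0.82] F [-0.4 -0.4 -3.7] tcp [0.4507 0.1508 0.2583]
```

```bash
cat >> h.py <<'E'
N=np.array([.4498,.3292,.0912]);_y=np.radians(-20);A=np.array([-np.sin(.44)*np.cos(_y),-np.sin(.44)*np.sin(_y),np.cos(.44)])
def tgt(d,off=(0,0,0)): return N+np.array(off)+A*(d+.046),Rt(-A,-20)
E
python3 -c "
from h import *
print(tgt(.07))
need(*tgt(.07))"
```

```text
(array([0.40337075, 0.34609887, 0.19615119]), array([[ 4.00252172e-01,  3.42020143e-01,  8.50188462e-01],
       [-1.45679877e-01,  9.39692621e-01, -3.09443294e-01],
       [-9.04751663e-01, -1.38777878e-17,  4.25939465e-01]]))
shift [ 0.0642  0.1447 -0.1385] turn [-10.27 -26.51   2.65] q [0.29 0.17 1.9  0.01 1.09 0.82] F [-0.4 -0.4 -3.7] tcp [0.4507 0.1508 0.2583]
```

```bash
python3 -m creep '[[[0,0.02,-0.015,-2.6,-6.6,0.7,0],[0,0.02,-0.015,-2.6,-6.6,0.7,0],[0,0.02,-0.015,-2.6,-6.6,0.7,0],[0,0.02,-0.015,-2.6,-6.6,0.7,0],[0,0,0,0,0,0,0]]]'
python3 -c "
from h import *
need(*tgt(.07))"
```

```text
time: 15.8
tcp_pos: [0.4283, 0.2543, 0.2415]
eef_rot: [[0.408, 0.326, 0.853], [-0.142, 0.945, -0.293], [-0.902, -0.002, 0.432]]
ft_force: [-0.1, -0.4, -2.7]
width: 0.0276
shift [ 0.0177  0.0787 -0.0678] turn [ 0.93  0.39 -0.34] q [ 0.75  0.14  2.06 -0.56  0.8   1.45] F [-0.1 -0.4 -2.7] tcp [0.4283 0.2543 0.2415]
```

```bash
python3 -m creep '[[[0,0.026,-0.022,0.5,0.2,-0.2,0],[0,0.026,-0.022,0.3,0,0,0],[0,0.02,-0.018,0,0,0,0],[0,0,0,0,0,0,0]]]'
python3 -c "
from h import *
need(*tgt(.06))"
```

```text
time: 16.2
tcp_pos: [0.394, 0.3404, 0.2082]
eef_rot: [[0.393, 0.339, 0.855], [-0.15, 0.941, -0.304], [-0.907, -0.009, 0.42]]
ft_force: [0.2, -0.5, -2.5]
width: 0.0278
shift [0.0238 0.0087 0.0013] turn [ 0.4  -0.35  0.38] q [ 0.93  0.26  1.99 -0.57  0.85  1.65] F [ 0.2 -0.5 -2.5] tcp [0.394  0.3404 0.2082]
```

```bash
python3 -m creep '[[[0.01,0.008,0.002,0.4,-0.3,0.3,0],[0.008,0,0,0,0,0,0],[0,0,0,0,0,0,0]]]'
python3 -c "
from h import *
need(*tgt(.05))
s=snap('scene','s5');t=snap('top','t5')
c=lambda im,x,y,w,k: cv2.resize(im[y:y+w,x:x+w],None,fx=k,fy=k,interpolation=cv2.INTER_CUBIC)
cv2.imwrite('pics/z7.png',np.hstack([c(s,390,240,80,5),c(t,165,230,80,5)])[:,:,::-1])"
```

```text
time: 16.5
tcp_pos: [0.4062, 0.3417, 0.1892]
eef_rot: [[0.395, 0.345, 0.852], [-0.15, 0.939, -0.31], [-0.906, -0.006, 0.422]]
ft_force: [-0.8, -0.4, -2.9]
width: 0.0278
shift [ 0.012   0.0032 -0.0007] turn [-0.02 -0.22  0.36] q [ 0.91  0.31  1.99 -0.6   0.81  1.68] F [-0.8 -0.4 -2.9] tcp [0.4062 0.3417 0.1892]
```

View pics/z7.png

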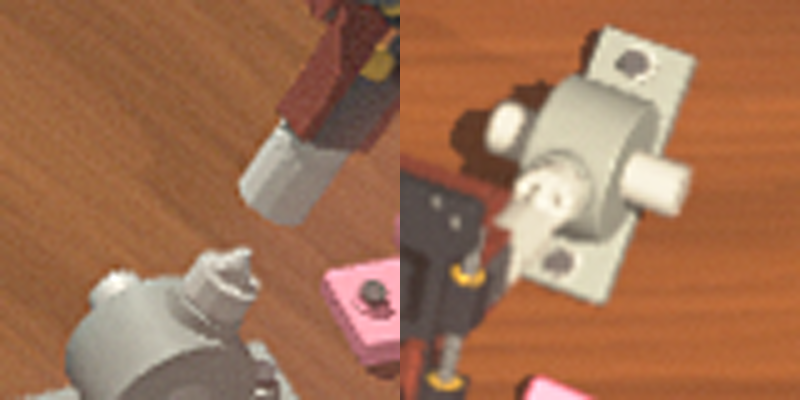

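```bash
cat > ov.py <<'E'
from h import *
import sys
def ov(sn,tn,out,s0=(400,255),t0=(175,245),w=50,k=8):
    st=manip.read_state();T=np.array(st['eef_rot']);P=np.array(st['tcp_pos']);r=[]
    X=Rt(-A,-20)
    for n,f,(x0,y0) in(('scene',sn,s0),('top',tn,t0)):
        im=cv2.imread('pics/'+f+'.png');c=cv2.resize(im[y0:y0+w,x0:x0+w],None,fx=k,fy=k,interpolation=cv2.INTER_CUBIC)
        def dot(p,col): cv2.circle(c,tuple(int(v) for v in (proj(n,p)-[x0,y0]+.5)*k),1,col,-1)
        for th in np.linspace(0,6.28,40):
            e=np.cos(th);g=np.sin(th)
            for d in(.046,.001): dot(P+T[:,0]*d+.017*(e*T[:,1]+g*T[:,2]),(0,0,255))
            dot(N+A*.018+.016*(e*X[:,1]+g*X[:,2]),(255,0,0))
        dot(N+A*.034,(0,255,0))
        r.append(c)
    cv2.imwrite('pics/'+out+'.png',np.hstack(r))
E
python3 -c "
from ov import *
ov('s5','t5','o2')"
```

```text
(no output)
```

View pics/o2.png

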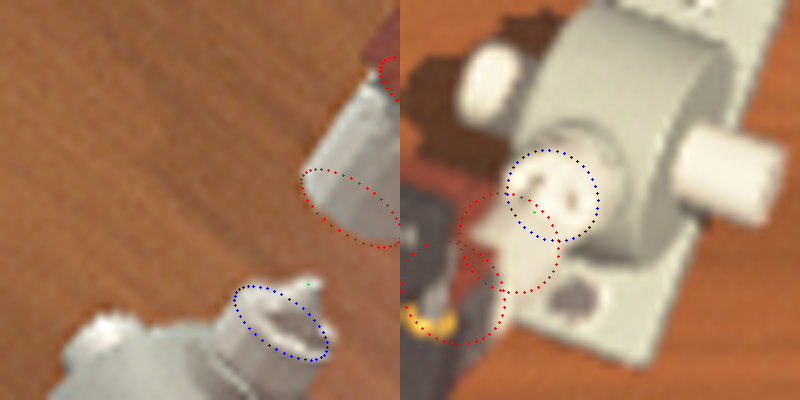

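```bash
python3 -c "
from ov import *
def f(f0,n,x0,y0,w=26,k=15):
    im=cv2.imread('pics/'+f0+'.png');c=cv2.resize(im[y0:y0+w,x0:x0+w],None,fx=k,fy=k,interpolation=cv2.INTER_CUBIC).astype(float)
    c=np.clip((c-90)*1.6,0,255).astype(np.uint8) if n=='top' else c.astype(np.uint8)
    X=Rt(-A,-20)
    def dot(p,col): cv2.circle(c,tuple(int(v) for v in (proj(n,p)-[x0,y0]+.5)*k),1,col,-1)
    for th in np.linspace(0,6.28,40):
        q=np.cos(th)*X[:,1]+np.sin(th)*X[:,2]
        dot(N+A*.018+.016*q,(255,0,0));dot(N+.019*q,(0,160,0))
        dot(N+A*.026+.007*q,(200,0,200))
    dot(N+A*.034,(0,0,255))
    return c
cv2.imwrite('pics/o3.png',np.hstack([f('s0','scene',420,280),f('t0','top',183,252)]))"
```

```text
(no output)
```

View pics/o3.png

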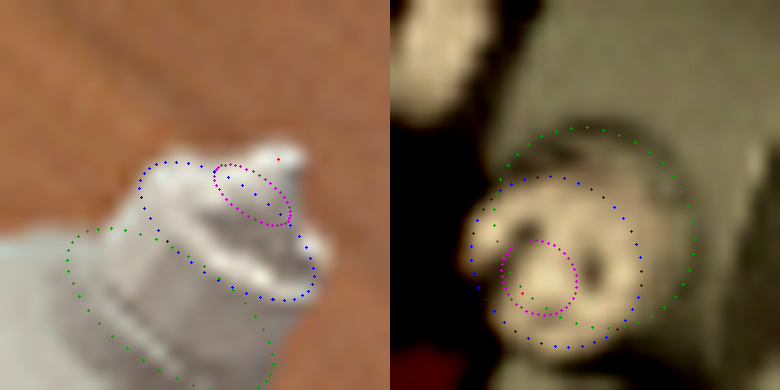

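The tool's own projection fits the sleeve in the picture. The nipple fits after a shift of about -1 mm in x and +0.4 mm in z, so I'll apply that and line up.

```bash
sed -i 's/^N=np.array.*;_y/N=np.array([.4488,.3292,.0916]);_y/' h.py
python3 -c "
from h import *
need(*tgt(.04))"
```

```text
shift [ 0.0222  0.0023 -0.0018] turn [-0.05 -0.18  0.28] q [ 0.92  0.3   1.99 -0.59  0.81  1.68] F [-0.1  0.  -3.7] tcp [0.4063 0.3423 0.1903]
```

```bash
python3 -m creep '[[[0.01,0.002,-0.002,0,-0.2,0.3,0],[0.01,0,0,0,0,0,0],[0,0,0,0,0,0,0]]]'
python3 -c "
from h import *
need(*tgt(.04))"
```

```text
time: 16.9
tcp_pos: [0.4145, 0.341, 0.1707]
eef_rot: [[0.402, 0.344, 0.849], [-0.144, 0.939, -0.312], [-0.904, 0.003, 0.427]]
ft_force: [-0.3, -0.2, -2.8]
width: 0.028
shift [ 0.001   0.0006 -0.0009] turn [-0.17  0.05 -0.09] q [ 0.9   0.34  2.   -0.63  0.76  1.71] F [-0.3 -0.2 -2.8] tcp [0.4145 0.341  0.1707]
```

```bash
python3 -m creep '[[[0,0.001,-0.001,0,0,0,0],[0,0,0,0,0,0,0]]]'
python3 -c "
from ov import *
s=snap('scene','s6');t=snap('top','t6')
need(*tgt(.03))
ov('s6','t6','o4')"
```

```text
time: 17.1
tcp_pos: [0.414, 0.342, 0.1698]
eef_rot: [[0.401, 0.344, 0.849], [-0.145, 0.939, -0.312], [-0.904, 0.002, 0.427]]
ft_force: [0.3, 0.6, -3.6]
width: 0.0277
shift [ 0.0108 -0.0002  0.0001] turn [-0.18  0.05 -0.07] q [ 0.9   0.34  2.   -0.63  0.76  1.71] F [-0.6 -0.3 -3.9] tcp [0.4141 0.3421 0.1701]
```

View pics/o4.png

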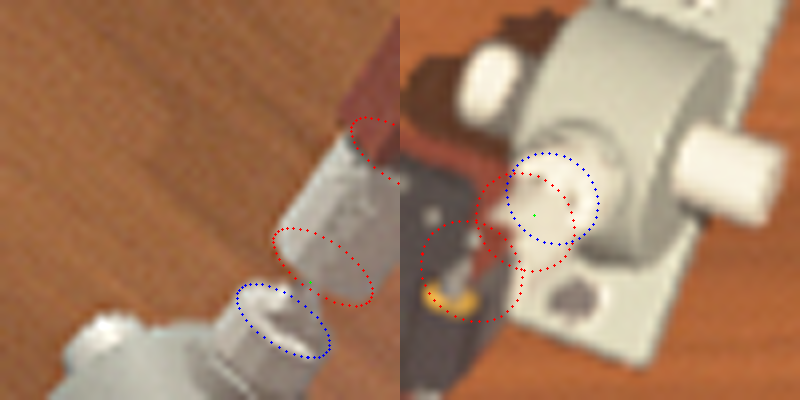

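```bash
python3 -c "
from ov import *
def f(f0,n,x0,y0,w=26,k=15,dots=1):
    im=cv2.imread('pics/'+f0+'.png');c=cv2.resize(im[y0:y0+w,x0:x0+w],None,fx=k,fy=k,interpolation=cv2.INTER_CUBIC).astype(float)
    c=np.clip((c-60)*1.35,0,255).astype(np.uint8)
    st=manip.read_state();T=np.array(st['eef_rot']);P=np.array(st['tcp_pos'])
    def dot(p,col): cv2.circle(c,tuple(int(v) for v in (proj(n,p)-[x0,y0]+.5)*k),1,col,-1)
    if dots:
      for th in np.linspace(0,6.28,60):
        q=np.cos(th)*T[:,1]+np.sin(th)*T[:,2]
        for d in(.046,.02,.001):dot(P+T[:,0]*d+.017*q,(0,0,255))
    return c
cv2.imwrite('pics/o5.png',np.hstack([f('t6','top',179,260,dots=0),f('t6','top',179,260)]))"
```

```text
(no output)
```

View pics/o5.png

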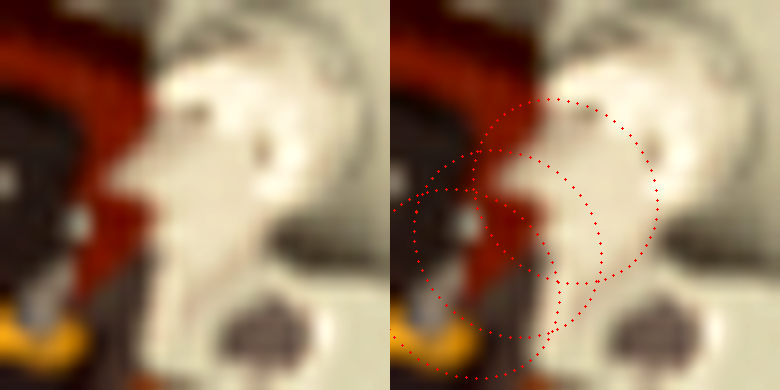

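Both views agree with the prediction: the mouth's right edge is seen at 655 and predicted at 657 in the zoom. Start sliding on.

```bash
python3 -m creep '[[[0.006,0,0,0,0,0,0],[0.005,0,0,0,0,0,0],[0,0,0,0,0,0,0]]]'
python3 -c "
from h import *
need(*tgt(.026))"
```

```text
time: 17.5
tcp_pos: [0.4188, 0.3409, 0.1599]
eef_rot: [[0.402, 0.344, 0.849], [-0.144, 0.939, -0.312], [-0.904, 0.004, 0.427]]
ft_force: [-0.2, -0.3, -4.0]
width: 0.0278
shift [ 0.0035 -0.0008  0.    ] turn [-0.17  0.07 -0.15] q [ 0.89  0.36  2.   -0.65  0.74  1.72] F [-0.2 -0.3 -4. ] tcp [0.4188 0.3409 0.1599]
```

```bash
python3 -m creep '[[[0.003,-0.0005,0,0,0,0,0],[0.002,0,0,0,0,0,0],[0,0,0,0,0,0,0]]]'
python3 -c "
from h import *
need(*tgt(.021));s=manip.read_state();print(np.array(s['eef_rot']).T@s['ft_force'])"
python3 -m creep '[[[0.002,0,0,0,0,0,0],[0.002,0,0,0,0,0,0]]]'
python3 -c "
from h import *
need(*tgt(.021));s=manip.read_state();print(np.array(s['eef_rot']).T@s['ft_force'])"
```

```text
time: 17.8
tcp_pos: [0.4209, 0.3396, 0.1548]
eef_rot: [[0.402, 0.344, 0.849], [-0.144, 0.939, -0.312], [-0.904, 0.004, 0.427]]
ft_force: [-0.6, 0.6, -2.3]
width: 0.0275
shift [ 0.0029 -0.0003  0.    ] turn [-0.17  0.07 -0.14] q [ 0.89  0.37  2.   -0.65  0.72  1.73] F [-0.6  0.6 -2.3] tcp [0.4209 0.3396 0.1548]
[ 1.72811886  0.39690109 -1.63094921]
time: 18.0
tcp_pos: [0.4232, 0.3403, 0.1523]
eef_rot: [[0.404, 0.343, 0.848], [-0.141, 0.939, -0.313], [-0.904, 0.006, 0.428]]
ft_force: [-4.5, 0.6, 3.9]
width: 0.028
shift [-0.0003 -0.0016 -0.0006] turn [-0.21  0.12 -0.31] q [ 0.89  0.38  2.   -0.66  0.72  1.73] F [-4.5  0.6  3.9] tcp [0.4232 0.3403 0.1523]
[-5.41090388 -1.00499822 -2.33988031]
```

```bash
python3 -m creep '[[[0.002,0,0,0,0,0,0],[0.002,0,0,0,0,0,0]]]'
python3 -c "
from h import *
need(*tgt(.006));s=manip.read_state();print(np.array(s['eef_rot']).T@s['ft_force'])"
python3 -m creep '[[[0.002,0,0,0,0,0,0],[0.002,0,0,0,0,0,0]]]'
python3 -c "
from h import *
need(*tgt(.006));s=manip.read_state();print(np.array(s['eef_rot']).T@s['ft_force'])"
```

```text
time: 18.2
tcp_pos: [0.4247, 0.3398, 0.1489]
eef_rot: [[0.404, 0.343, 0.848], [-0.141, 0.939, -0.313], [-0.904, 0.007, 0.428]]
ft_force: [-5.6, 0.2, 7.1]
width: 0.0274
shift [ 0.011  -0.0018 -0.0006] turn [-0.23  0.13 -0.33] q [ 0.88  0.38  2.   -0.66  0.71  1.74] F [-5.6  0.2  7.1] tcp [0.4247 0.3398 0.1489]
[-8.74425211 -1.72036775 -1.78507036]
time: 18.4
tcp_pos: [0.4261, 0.3393, 0.1457]
eef_rot: [[0.404, 0.343, 0.848], [-0.141, 0.939, -0.313], [-0.904, 0.007, 0.428]]
ft_force: [-6.6, 0.1, 7.1]
width: 0.0278
shift [ 0.0075 -0.0018 -0.0007] turn [-0.25  0.14 -0.33] q [ 0.88  0.39  2.   -0.67  0.7   1.74] F [-6.6  0.1  7.1] tcp [0.4261 0.3393 0.1457]
[-9.132787   -2.07207369 -2.55688172]
```

```bash
python3 -m creep '[[[0.002,-0.0003,0,0,0,-0.2,0],[0.002,-0.0003,0,0,0,0,0]]]'
python3 -c "
from h import *
need(*tgt(.006));s=manip.read_state();print(np.array(s['eef_rot']).T@s['ft_force'])"
python3 -m creep '[[[0.002,0,0,0,0,0,0],[0.002,0,0,0,0,0,0]]]'
python3 -c "
from h import *
need(*tgt(.006));s=manip.read_state();print(np.array(s['eef_rot']).T@s['ft_force'])"
```

```text
time: 18.6
tcp_pos: [0.4276, 0.3387, 0.1423]
eef_rot: [[0.404, 0.345, 0.848], [-0.143, 0.939, -0.314], [-0.904, 0.005, 0.428]]
ft_force: [-3.1, 1.5, 2.1]
width: 0.0278
shift [ 0.0037 -0.0017 -0.0007] turn [-0.27  0.14 -0.21] q [ 0.88  0.4   2.   -0.68  0.7   1.75] F [-3.1  1.5  2.1] tcp [0.4276 0.3387 0.1423]
[-3.34924564  0.32220762 -2.23200326]
time: 18.8
tcp_pos: [0.4293, 0.3382, 0.1386]
eef_rot: [[0.404, 0.345, 0.847], [-0.143, 0.939, -0.314], [-0.904, 0.005, 0.428]]
ft_force: [-4.5, 0.3, 5.5]
width: 0.0278
shift [-0.0004 -0.0018 -0.0006] turn [-0.28  0.15 -0.22] q [ 0.87  0.4   2.   -0.68  0.69  1.75] F [-4.5  0.3  5.5] tcp [0.4293 0.3382 0.1386]
[-6.80665981 -1.23348365 -1.56823479]
```

The axial force dipped from about 12 N to 6 N, which is the snap. Keep pushing to the stop.

```bash
python3 -m creep '[[[0.0015,0,0,0,0,0,0],[0.001,0,0,0,0,0,0]]]'
python3 -c "
from h import *
need(*tgt(.006));s=manip.read_state();print(np.array(s['eef_rot']).T@s['ft_force'])"
python3 -m creep '[[[0.001,0,0,0,0,0,0],[0.001,0,0,0,0,0,0]]]'
python3 -c "
from h import *
need(*tgt(.006));s=manip.read_state();print(np.array(s['eef_rot']).T@s['ft_force'])"
```

```text
time: 19.0
tcp_pos: [0.4296, 0.3381, 0.1384]
eef_rot: [[0.405, 0.346, 0.847], [-0.143, 0.938, -0.315], [-0.903, 0.006, 0.429]]
ft_force: [-15.3, 0.8, 19.5]
width: 0.0279
shift [-0.0007 -0.0018 -0.0009] turn [-0.36  0.2  -0.21] q [ 0.87  0.4   2.   -0.68  0.69  1.76] F [-15.3   0.8  19.5] tcp [0.4296 0.3381 0.1384]
[-23.94342294  -4.41778361  -4.79113547]
time: 19.2
tcp_pos: [0.4295, 0.338, 0.1384]
eef_rot: [[0.405, 0.346, 0.846], [-0.143, 0.938, -0.315], [-0.903, 0.007, 0.43]]
ft_force: [-13.9, 1.3, 17.1]
width: 0.0276
shift [-0.0007 -0.0017 -0.0008] turn [-0.4   0.24 -0.23] q [ 0.87  0.4   2.   -0.69  0.69  1.76] F [-13.9   1.3  17.1] tcp [0.4295 0.338  0.1384]
[-21.21622638  -3.42802381  -4.81728585]
```

```bash
python3 -c "
from ov import *
s=snap('scene','s7');t=snap('top','t7')
need(*tgt(.006));st=manip.read_state();print(np.array(st['eef_rot']).T@st['ft_force'],st['width'],st['time'])
c=lambda im,x,y,w,k: cv2.resize(im[y:y+w,x:x+w],None,fx=k,fy=k,interpolation=cv2.INTER_CUBIC)
cv2.imwrite('pics/z8.png',np.hstack([c(s,405,265,50,8),c(t,175,245,50,8)])[:,:,::-1])"
```

```text
shift [-0.0007 -0.0017 -0.0008] turn [-0.4   0.24 -0.23] q [ 0.87  0.4   2.   -0.69  0.69  1.76] F [-13.8   1.8  18.5] tcp [0.4295 0.338  0.1384]
[-22.5815565   -2.95784428  -4.26200371] 0.02818619207386462 19.3
```

View pics/z8.png

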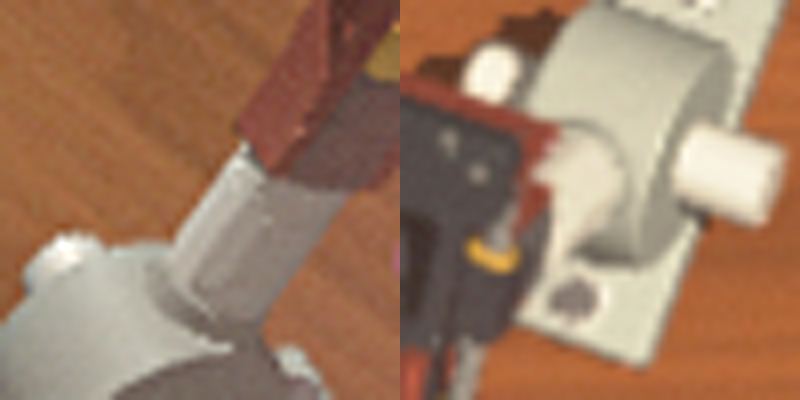

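View pics/s7.png

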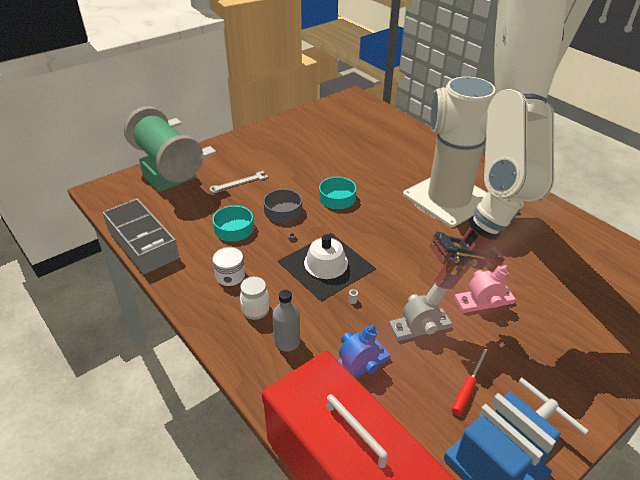

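The sleeve is fully seated on the boss at about (432,300) in the scene view. The lid stands on the mat at (326,262), and the pot and bystanders have not moved. The push holds steady at about 22 N, so I'll hand in.

```bash
python3 -c "
from h import *
print(manip.hand_in());s=manip.read_state();print(s['time'],np.array(s['eef_rot']).T@s['ft_force'],s['width'],s['tcp_pos'])"
```

```text
the job is handed in; nothing more can be done
None
the job is handed in; nothing more can be done
```

The job is handed in with the coupler snapped through, fully down on the nipple and still gripped. I lifted the lid by its knob and set it rim down on the mat, about 3 mm from the middle. Then I took the coupler out of the pot and pressed it on along the nipple's tilt. Total time was about 19.3 s.

**Last checks before handing in:**
- **Snap and stop:** the axial push rose to about 12 N, dipped to 6 N at the snap, then hit a hard stop. The mouth stopped about 5.3 mm above the boss face, against 6 mm expected at the stop.
- **Hold:** the push read 21 to 24 N over the last few readings, against the 11 N the collar needs. Finger opening was 28 mm, matching the coupler's square grip.
- **Pictures:** the sleeve was down on the boss, and the lid was on the mat. The pot and the other things were where they started.

**Disagreements:**
- The two camera views differed by about 2 mm on the block, and I used the middle of them. The final pose was about 2 mm off that estimate to the side, with a 3 to 5 N side force, which I left.
- While setting the lid down, the force on the arm briefly reached about 60 N pushing through the knob, before I eased off.

I could not read the state after handing in, so the last second was not observed.

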